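# Couple the pull link to the bench anchor pin

## Robot

A 6-joint arm with a two-finger parallel gripper is mounted at the origin on the work surface. World frame = base frame: x ahead of the robot, y to its left, z up, the work surface at z = 0. Lengths are in m, angles in rad, forces in N, time in s.
With the tool pointing down it reaches from about 0.325 to 0.9 m from the base axis. Payload 6.1 kg.
Tool frame: the origin (TCP) lies midway between the tips of the shut fingers; the grasp point (between the pads) lies 19 mm behind it; z points along the fingers, y is the line along which they close (so a half turn about z gives the same grasp; the last joint's range is limited). The gripper opens to 87 mm and grips with 3 to 60 N. Pads are 19 mm wide; open, the fingers measure 117 mm over their backs; the gripper's body (75 mm by 190 mm) begins 51 mm behind the grasp point.
Start: joints at [1.126, 0.22, 1.526, -0, 1.395, -0.126], TCP at [0.196, 0.594, 0.223] pointing down, gripper open.
Joint ranges: [-2.98, 2.98], [-0.91, 2.08], [0.09, 2.57], [-1.24, 4.39], [0.2, 2.65], [-2.68, 2.68]. Speed limits (rad/s): [2.57, 2.57, 3.01, 3.14, 3.14, 3.14].

## Interface

Orientations are given as a unit quaternion [w, x, y, z].
In Python, from workcell import robot gives the robot as it stands.
- The arm moves only by the tool drive_tool, never from a script. Its argument "motion" is text: rows parted by semicolons, each of 7 numbers parted by spaces: the shift along the tool's x, y, z in cm, then the turn, a rotation vector about the tool's x, y, z in rad, then the finger opening in cm, from 0 to 8.7. In form: dx dy dz wx wy wz gripper; .... A call has 1 to 12 rows; each row is the pose to reach, as a shift and turn from the pose commanded when the call began, along the tool's axes at that moment; what a row does not reach only later rows make up. A row lasts 1/12 s, in which the tool goes at most 41.7 mm and 7.16 degrees, less where a joint would pass 70% of its speed; a pose out of reach is approached as far as the arm can. A call with a gripper value outside its range is refused whole. The fingers move at their own pace and stop on an object; "force" is the grip in N (left out, the last holds). Time passes only in rows, so rows that repeat a pose let the fingers close. It gives the time, the measured TCP pose, the force, the opening and the grip force at its end, in the units of the state.
- robot.observe(): the state, without advancing time (a new reading comes with each control period).
- robot.grab_frame(name): name is "scene" or "top" or "wrist"; returns a dict with "image" (384x512x3 uint8, blue, green, red), "depth" (384x512 float32, m along the optical axis (not along the pixel's ray), 0 where there is no reading), "fx", "fy", "cx", "cy" (pixels), "R" (3x3) and "t" (3): a world point X has camera coordinates R X + t; the wrist camera has in their place "mount" (4x4, takes a point from camera to tool coordinates, whose origin is the TCP and whose axes are the flange's). Camera axes: x right, y down, z forward; pixel columns grow to the right and rows downward; lengths in m; the calibration is good to about 2 mm. A picture is of the moment at which its call begins: read the wrist's pose just before it.
- robot.hand_in(): hands the job in; it is judged then, once.
The state is a dict: "time": time; "q": joint angles; "qd": joint speeds; "tau": joint torques, N m; "ee_pos": TCP position; "ee_rot": TCP orientation; "contact_force": force on the tool from outside, world axes, zero at the start; "ft_torque": the same for the moment, N m; "grip_width": finger opening in m; "grasp_force": force on a finger pad.
Only numpy, scipy, OpenCV 4.12 (cv2) and the standard library are available. Lean on these libraries where they do the work, as an engineer would, in place of code of your own. Each camera call takes 0.05 s, during which the arm holds its last target. There are 200 camera calls.

## Task

Take the pull link by its rubber grip and, keeping it low and flat, push the mouth of its hook onto the headed anchor pin until the pin is fully home and the sprung latch has flipped shut behind it; press gently, never with more than 25 N on the pin. Then draw the link steadily back about 20 mm until the pin bears on the shut latch with some 5 to 15 N, to prove that it holds, and let go with the link lying flat on the bench, still coupled. Leave the can, the hammer and the screwdriver where they are.

Things in the scene. Friction and masses are not known exactly. Their poses are not given: they have to be found in the camera images.
- link: Pull link: dark steel bar lying on the bench, 265 mm long, 20 mm thick, 0.4 to 0.85 kg, eye at the tail, two-jawed hook at the head. Origin on its underside below the grip's centre; x along the bar and out of the hook's mouth, y across, z up. Tail ends at x -142 mm. Head y -24 to +30 mm, its lips end at x 130 mm. Bar 20 mm wide.
- link_grip (a point): Centre of the black rubber grip block standing on the link, 38 mm above its underside; axes as the link's. The block is 24 mm wide (y), 44 mm long (x) between two steel end flanges 36 mm wide, 4 mm thick, and spans 20 to 56 mm above the underside.
- link_throat (a point): Middle of the hook's slot (20 mm wide), 84.5 mm along x from the grip, 10 mm above the underside; axes as the link's. The slot's inner end is 17.5 mm behind it. The pin's centre is 9.5 mm behind it when fully home, 9.5 mm ahead of it when against the shut latch. The mouth begins 31 mm ahead; its lips then flare from 20 to 43 mm wide over 15 mm.
- latch (a joint): Steel latch bar across the slot, 17 to 22 mm ahead of link_throat, hinged on the +y jaw: 0 = shut, grows as the entering pin swings it inwards, up to 1.6 rad. Its spring always shuts it; it cannot open outwards. Swinging it takes a push of some 4 N at first, rising to 8 to 12 N, then falling. It clears the pin and flips shut only in the last 1.5 to 2 mm before the pin is home.
- anchor: Anchor: flat steel plate 150 x 90 mm let into the bench top, with a fixed upright headed pin. Origin at the plate's centre on the bench, x along its long side and slot, away from the robot, z up. The link can come from the -x side, along x. The pin, polished and greased, is rigid and must not be pressed with more than 25 N.
- anchor_mark (a point): Centre of the slot in the anchor plate, 10 mm above the bench; axes as the anchor's. The pin (16 mm thick; round head 30 mm across, from 32 to 45 mm above the bench) is bolted in the slot with its centre up to 8 mm either way from this point along x and 0 across. Where exactly is not measured: it must be felt or seen.
- can: Bystander: closed can, 66 mm diameter, 110 mm high, origin at the centre of its base.
- hammer: Bystander: hammer lying on the bench.
- screwdriver: Bystander: screwdriver lying on the bench.
Mind the look-alikes: they are no part of the job. What is shaped like the anchor but brown is not meant.

How it is judged:
By the outcome, as a careful person would: the job done as asked, in the order asked, and still so for the second after the job is handed in, with the robot touching nothing.
It also fails if it takes over 72 s, if anything falls off the work surface, if the arm or the gripper's body presses on something with over 40 N, if the wrist force passes 120 N, or if a joint passes its speed limit or range.

## Working session

There is one attempt and no reset: what is moved stays moved. The work goes in short steps, Python scripts to look and compute and a tool call to move; the robot and the scene stay as the last step left them, time stands still between calls to the robot, and variables do not carry over. Pictures are saved under pics/ and viewed, at most 10 in all, crops included, and the job is handed in when it is done.

Besides the shell and the picture viewer there is one more tool, called after ">>>" as name(argument=value, ...) on one line, values as JSON. drive_tool: Moves the arm, as the interface text tells. Its arguments: {"type":"object","properties":{"motion":{"type":"string"},"force":{"type":"number"}},"required":["motion"]}

```bash
mkdir -p pics; cat > h.py <<'E'
from workcell import robot
import numpy as np, cv2
def snap(n):
    o=robot.observe(); f=robot.grab_frame(n); f['o']=o; return f
def pts(f):
    h,w=f['depth'].shape; u,v=np.meshgrid(np.arange(w),np.arange(h)); d=f['depth']
    P=np.stack([(u-f['cx'])/f['fx']*d,(v-f['cy'])/f['fy']*d,d],-1)
    return (P-f['t'])@f['R']
E
python3 - <<'E'
from h import *
import pickle
o=robot.observe(); print(o)
fs={}
for n in ('scene','top'):
    f=snap(n); fs[n]=f; cv2.imwrite(f'pics/{n}0.png',f['image']); print(n,f['R'],f['t'],f['fx'],f['cx'],f['cy'])
pickle.dump(fs,open('f0.pkl','wb'))
E
```

```text
{'time': 0.0, 'q': array([ 1.12589715e+00,  2.21223128e-01,  1.52760986e+00, -4.21044119e-05,
        1.39468800e+00, -1.26075809e-01]), 'qd': array([ 8.78797789e-05, -1.20527647e-03,  7.86410682e-04, -6.90188895e-04,
        9.42594390e-04, -1.10687372e-03]), 'tau': array([-9.54574216e-05, -4.94613504e+01, -3.87380755e+01,  7.02211750e-02,
        5.69671614e-02, -1.03922912e-04]), 'ee_pos': array([0.19564057, 0.59293957, 0.22143977]), 'ee_rot': array([-2.51650120e-04,  1.58733640e-01,  9.87320972e-01, -9.30980018e-04]), 'contact_force': array([-0.10683438,  0.35204442,  1.05303605]), 'ft_torque': array([ 0.02054956, -0.00581251,  0.01419411]), 'grasp_force': 0.0, 'grip_width': 0.08683627840874353}
scene [[ 0.68454969  0.72894995 -0.00486669]
 [ 0.51543142 -0.48873596 -0.7038946 ]
 [-0.51548246  0.47934239 -0.71028777]] [-0.40578485 -0.25538908  1.81455091] 472.2285545949604 250.45563485639323 187.88105812900554
top [[-2.04006754e-02 -9.99791469e-01  9.11193467e-04]
 [-9.95386082e-01  2.02253007e-02 -9.37949119e-02]
 [ 9.37569237e-02 -2.82046885e-03 -9.95591123e-01]] [-0.00715686  0.59008052  1.55751784] 464.9636441999948 251.07224662558053 197.00182622114156
```

View pics/scene0.png

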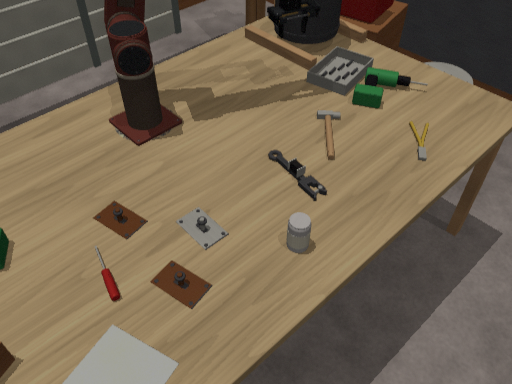

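View pics/top0.png

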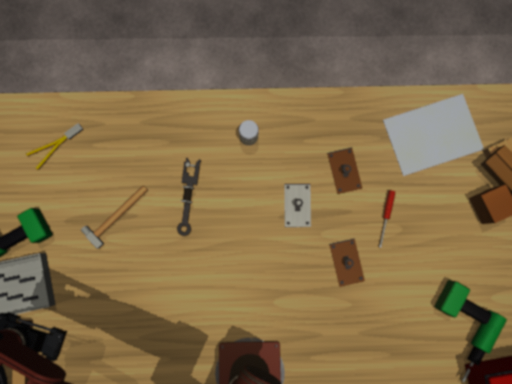

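In the top view the candidates are:
- The steel plate at (298,205) is the anchor. The brown plates at (345,170) and (347,262) are look-alikes.
- The dark bar at (188,197) is the link, with its hook at (191,172) and eye at (184,230). The hammer (115,218), pliers (55,145) and screwdriver (387,218) are other things.

Next I measure these and check with one close crop.

```bash
python3 - <<'E'
from h import *
import pickle
f=pickle.load(open('f0.pkl','rb'))['top']; P=pts(f); im=f['image']
g=im.max(2).astype(int); sat=im.max(2).astype(int)-im.min(2)
def sub(u0,u1,v0,v1,m):
    k=np.zeros_like(m); k[v0:v1,u0:u1]=m[v0:v1,u0:u1]; return k
L=sub(172,212,150,245,g<90); A=sub(275,322,175,235,(sat<30)&(g>90))
for n,m in(('link',L),('anchor',A)):
    p=P[m]; 
    print(n,m.sum(),np.percentile(p,[1,50,99],axis=0).round(3).tolist())
p=P[A]; p=p[abs(p[:,2])<.01]; r=cv2.minAreaRect((p[:,:2]*1000).astype(np.float32)); print('A',r)
p=P[L]; lo=p[:,2]<.028; r=cv2.minAreaRect((p[lo][:,:2]*1000).astype(np.float32)); print('L',r)
hi=p[p[:,2]>.045]; print('grip',len(hi),hi.mean(0) if len(hi) else 0)
ys=p[lo]
for x in np.arange(.42,.74,.01):
    q=p[(abs(p[:,0]-x)<.005)]
    if len(q): print(round(x,2),q[:,1].min().round(3),q[:,1].max().round(3),q[:,2].max().round(3),end=' | ')
c=np.hstack([cv2.resize(im[145:250,160:230],None,fx=5.5,fy=5.5,interpolation=2),cv2.resize(im[145:250,270:340],None,fx=5.5,fy=5.5,interpolation=2)]);cv2.imwrite('pics/crop1.png',c)
E
```

```text
link 616 [[0.469, 0.158, -0.002], [0.605, 0.2, 0.02], [0.722, 0.232, 0.062]]
anchor 997 [[0.489, -0.22, -0.007], [0.562, -0.177, 0.001], [0.635, -0.135, 0.045]]
A ((561.7527465820312, -177.82037353515625), (84.65711212158203, 146.78851318359375), 88.5291519165039)
L ((596.7743530273438, 200.80984497070312), (55.550697326660156, 263.6106262207031), 81.08043670654297)
grip 113 [0.59796465 0.19072172 0.08305347]
0.44 -0.015 -0.015 1.606 | 0.47 0.198 0.229 0.025 | 0.48 0.191 0.233 0.024 | 0.49 0.191 0.238 0.023 | 0.5 0.195 0.236 0.025 | 0.51 0.2 0.226 0.027 | 0.52 0.198 0.22 0.024 | 0.53 0.197 0.215 0.029 | 0.54 0.196 0.214 0.027 | 0.55 0.194 0.218 0.024 | 0.56 0.194 0.211 0.024 | 0.57 0.186 0.214 0.06 | 0.58 0.186 0.208 0.06 | 0.59 0.185 0.209 0.068 | 0.6 0.184 0.217 0.064 | 0.61 0.182 0.206 0.063 | 0.62 0.179 0.206 0.065 | 0.63 0.183 0.209 0.029 | 0.64 0.169 0.207 0.029 | 0.65 0.166 0.217 0.027 | 0.66 0.165 0.217 0.027 | 0.67 0.165 0.218 0.026 | 0.68 0.162 0.214 0.031 | 0.69 0.162 0.214 0.024 | 0.7 0.158 0.21 0.024 | 0.71 0.157 0.211 0.025 | 0.72 0.154 0.206 0.027 | 0.73 0.2 0.205 0.023 |
```

View pics/crop1.png

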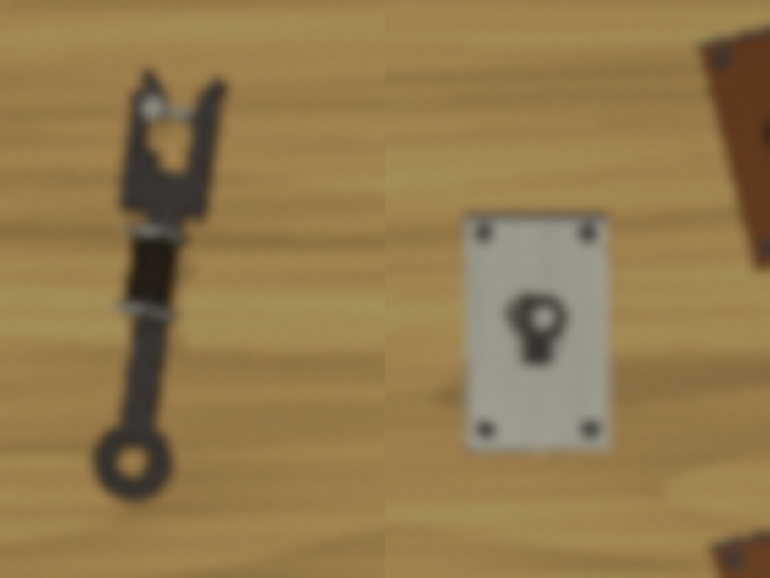

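The crop confirms both: the link (left) has its grip at crop (152,270) and latch at (175,110), and the steel anchor (right) has its pin head at crop (545,320). Next come the grip and pin points.

```bash
cat >> h.py <<'E'
from scipy.spatial.transform import Rotation as Ro
def Rt(o): q=np.array(o['ee_rot']); return Ro.from_quat(np.r_[q[1:],q[0]]).as_matrix()
def wfix(f):
    M=np.array(f['mount']); R=Rt(f['o'])@M[:3,:3]; t=Rt(f['o'])@M[:3,3]+f['o']['ee_pos']
    f['R']=R.T; f['t']=-R.T@t; return f
def to_tool(target,yaw_y,o):
    """shift in cm in tool axes, turn about tool z so that tool y points at yaw_y"""
    R=Rt(o); a=np.arctan2(R[1,1],R[0,1]); d=(yaw_y-a+np.pi/2)%np.pi-np.pi/2
    rv=Ro.from_matrix(R.T@np.column_stack([[np.sin(yaw_y+(0 if abs((yaw_y-a+np.pi)%(2*np.pi)-np.pi)<1.6 else np.pi)),-np.cos(yaw_y+(0 if abs((yaw_y-a+np.pi)%(2*np.pi)-np.pi)<1.6 else np.pi)),0],[0,0,0],[0,0,-1]])) if 0 else None
    return (R.T@(np.array(target)-o['ee_pos'])*100).round(2), round(-d,3), R.round(4).tolist()
E
python3 - <<'E'
from h import *
import pickle
fs=pickle.load(open('f0.pkl','rb'))
for n in fs:
    P=pts(fs[n])
    for nm,b in (('grip',(.56,.64,.17,.23,.05,.075)),('pin',(.52,.60,-.21,-.15,.036,.055)),('plate',(.48,.64,-.23,-.13,-.01,.01))):
        m=np.all([(P[...,i]>b[2*i])&(P[...,i]<b[2*i+1]) for i in range(3)],0); p=P[m]
        print(n,nm,len(p),p.min(0).round(3),p.max(0).round(3),p.mean(0).round(4))
print(to_tool([.597,.196,.20],np.pi/2-.155,robot.observe()))
E
```

```text
scene grip 100 [0.574 0.18  0.05 ] [0.63  0.221 0.061] [0.6037 0.1989 0.0553]
scene pin 59 [ 0.554 -0.189  0.036] [ 0.583 -0.162  0.048] [ 0.5677 -0.1756  0.0403]
scene plate 1239 [ 0.48  -0.23  -0.009] [ 0.64 -0.13  0.01] [ 5.644e-01 -1.825e-01  5.000e-04]
top grip 121 [0.574 0.176 0.05 ] [0.629 0.215 0.068] [0.6008 0.1954 0.0558]
top pin 54 [ 0.551 -0.191  0.036] [ 0.579 -0.167  0.051] [ 0.5655 -0.1789  0.0418]
top plate 1253 [ 0.481 -0.23  -0.01 ] [ 0.639 -0.13   0.01 ] [ 0.5589 -0.1798  0.0009]
(array([-50.56, -25.12,   2.19]), np.float64(-0.164), [[-0.9496, 0.3134, -0.0008], [0.3134, 0.9496, -0.0016], [0.0002, -0.0018, -1.0]])
```

>>> drive_tool(motion="-4 -2 0 0 0 -0.1 8.7;-8 -4 0 0 0 -0.164 8.7;-12 -6 0.5 0 0 -0.164 8.7;-16 -8 0.5 0 0 -0.164 8.7;-20 -10 0.5 0 0 -0.164 8.7;-24 -12 0.5 0 0 -0.164 8.7;-28 -14 0.5 0 0 -0.164 8.7;-32 -16 0.5 0 0 -0.164 8.7;-36 -18 0.5 0 0 -0.164 8.7;-40 -20 0.5 0 0 -0.164 8.7;-44 -22 0.5 0 0 -0.164 8.7;-48 -24 0.5 0 0 -0.164 8.7")

```text
time: 1.1
ee_pos: [0.5512, 0.2393, 0.2171]
ee_rot: [-0.0, 0.077, 0.997, -0.0]
contact_force: [0.6, -0.0, 0.2]
grip_width: 0.087
grasp_force: 0.0
```

```bash
python3 - <<'E'
from h import *
o=robot.observe(); print(o['time'],o['ee_pos'],o['qd'].round(3)); f=wfix(snap('wrist')); cv2.imwrite('pics/w1.png',f['image']); P=pts(f)
import pickle; pickle.dump(f,open('w1.pkl','wb'))
m=(P[...,2]>.05)&(P[...,2]<.07)&(abs(P[...,0]-.6)<.05)&(abs(P[...,1]-.197)<.04); p=P[m]
print(len(p),p.mean(0)); print(cv2.minAreaRect((p[:,:2]*1000).astype(np.float32)))
print(to_tool([.6,.196,.20],np.pi/2-.155,o))
E
```

```text
1.1 [0.55122388 0.23934716 0.21714763] [-0.747  0.408 -0.46   0.004  0.044 -0.743]
1279 [0.60146101 0.20019836 0.05717774]
((603.017578125, 199.6605224609375), (35.44009017944336, 52.07147979736328), 82.35977935791016)
(array([-5.49, -3.53,  1.71]), np.float64(0.0), [[-0.988, 0.1542, -0.0006], [0.1542, 0.988, -0.0001], [0.0006, -0.0001, -1.0]])
```

View pics/w1.png

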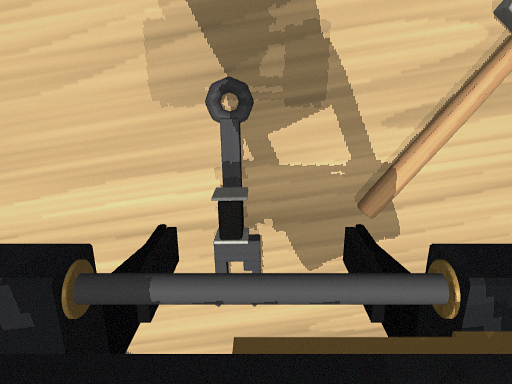

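>>> drive_tool(motion="-1.5 -0.6 3 0 0 0 8.7;-2.8 -1.2 6 0 0 0 8.7;-2.8 -1.2 9.5 0 0 0 8.7;-2.8 -1.2 9.5 0 0 0 8.7;-2.8 -1.2 9.5 0 0 0 8.7")

```text
time: 1.57
ee_pos: [0.5737, 0.2245, 0.1199]
ee_rot: [-0.003, 0.077, 0.997, -0.001]
contact_force: [0.9, 0.6, 1.2]
grip_width: 0.087
grasp_force: 0.0
```

```bash
python3 - <<'E'
from h import *
o=robot.observe(); print(o['time'],o['ee_pos'],o['contact_force'],abs(o['qd']).max()); f=wfix(snap('wrist')); P=pts(f); cv2.imwrite('pics/w2.png',f['image'])
m=(P[...,2]>.045)&(P[...,2]<.07)&(abs(P[...,0]-.6)<.05)&(abs(P[...,1]-.197)<.04); p=P[m]
print(len(p),p.mean(0) if len(p) else 0); print(cv2.minAreaRect((p[:,:2]*1000).astype(np.float32))) if len(p) else 0
b=(P[...,2]>.012)&(P[...,2]<.03)&(abs(P[...,1]-.2)<.05)&(P[...,0]<.57); p=P[b]; print('bar',len(p))
for x in np.arange(.46,.57,.015):
    q=p[abs(p[:,0]-x)<.004]
    if len(q): print(x.round(3),q[:,1].min().round(4),q[:,1].max().round(4),q[:,2].mean().round(4))
f=snap('top');P=pts(f);m=(P[...,2]>.045)&(P[...,2]<.07)&(abs(P[...,0]-.6)<.05)&(abs(P[...,1]-.197)<.04); p=P[m];print(len(p))
E
```

```text
1.5667 [0.57368014 0.2244768  0.11989276] [0.85495774 0.62846893 1.152018  ] 0.06469883923217538
2614 [0.6000981  0.20048132 0.05647909]
((602.2579956054688, 199.84835815429688), (35.777584075927734, 51.13229751586914), 81.89299011230469)
bar 4954
0.46 0.216 0.2211 0.0142
0.475 0.1944 0.2377 0.0181
0.49 0.1907 0.2409 0.0176
0.505 0.195 0.2361 0.0192
0.52 0.2011 0.222 0.0215
0.535 0.199 0.2197 0.0217
0.55 0.197 0.2176 0.0215
0.565 0.195 0.2155 0.0217
9
```

View pics/w2.png

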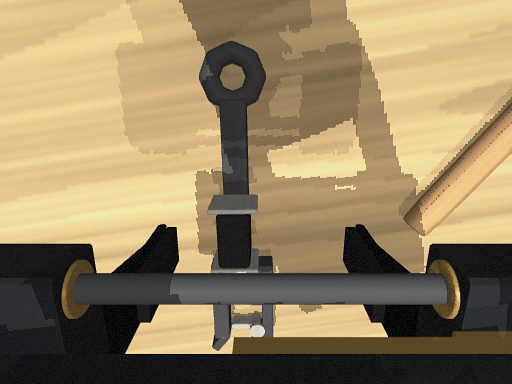

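>>> drive_tool(motion="-2 -1.3 0 0 0 -0.013 8.7;-3.2 -2 2 0 0 -0.013 8.7;-3.2 -2 4 0 0 -0.013 8.7;-3.2 -2 6 0 0 -0.013 8.7;-3.2 -2 6 0 0 -0.013 8.7;-3.2 -2 6 0 0 -0.013 8.7")

```text
time: 2.17
ee_pos: [0.605, 0.2009, 0.064]
ee_rot: [0.0, 0.071, 0.998, 0.0]
contact_force: [0.7, 0.3, 1.4]
grip_width: 0.0871
grasp_force: 0.0
```

```bash
python3 - <<'E'
from h import *
o=robot.observe(); print(o['time'],o['ee_pos'],o['contact_force'],abs(o['qd']).max());print(to_tool([.602,.2,.02],np.pi/2-.141,o)) 
E
```

```text
2.1667 [0.60497773 0.20087067 0.06404559] [0.74724033 0.27785498 1.38430994] 0.023082533679539306
(array([ 0.29, -0.13,  4.4 ]), np.float64(-0.0), [[-0.9901, 0.1407, 0.0008], [0.1407, 0.9901, 0.0002], [-0.0008, 0.0003, -1.0]])
```

>>> drive_tool(motion="0.2 -0.1 1.5 0 0 0 8.7;0.2 -0.1 3 0 0 0 8.7;0.2 -0.1 4 0 0 0 8.7;0.2 -0.1 4 0 0 0 8.7;0.2 -0.1 4 0 0 0 8.7")

```text
time: 2.58
ee_pos: [0.6031, 0.1999, 0.0238]
ee_rot: [0.001, 0.071, 0.998, 0.0]
contact_force: [-0.3, 0.0, 0.8]
grip_width: 0.0868
grasp_force: 0.0
```

>>> drive_tool(motion="0.1 0 0.4 0 0 0 8.7;0.1 0 0.4 0 0 0 4;0.1 0 0.4 0 0 0 2;0.1 0 0.4 0 0 0 1.5;0.1 0 0.4 0 0 0 1.5;0.1 0 0.4 0 0 0 1.5;0.1 0 0.4 0 0 0 1.5;0.1 0 0.4 0 0 0 1.5;0.1 0 0.4 0 0 0 1.5;0.1 0 0.4 0 0 0 1.5", force=45)

```text
time: 3.42
ee_pos: [0.6016, 0.1997, 0.0185]
ee_rot: [-0.0, 0.071, 0.997, -0.0]
contact_force: [-1.0, 0.1, -0.7]
grip_width: 0.035
grasp_force: 0.0
```

>>> drive_tool(motion="0 0 0 0 0 0 1.5;0 0 0 0 0 0 1.5;0 0 0 0 0 0 1.5;0 0 0 0 0 0 1.5;0 0 0 0 0 0 1.5;0 0 0 0 0 0 1.5", force=45)

```text
time: 3.92
ee_pos: [0.6016, 0.1997, 0.0185]
ee_rot: [-0.0, 0.071, 0.997, -0.0]
contact_force: [0.6, -1.0, 1.2]
grip_width: 0.0238
grasp_force: 45.0
```

>>> drive_tool(motion="0 0 -1 0 0 0 1.5;0 0 -2 0 0 0 1.5;0 0 -3 0 0 0 1.5;1 0 -3 0 0 0 1.5;3 0 -3 0 0 0 1.5;5.5 -0.5 -3 0 0 0 1.5;8 -1 -3 0 0 0 1.5;10.5 -2 -3 0 0 0 1.5;13 -3.5 -3 0 0 0 1.5;14.5 -5 -3 0 0 0 1.5;14.6 -7 -3 0 0 0 1.5;14.6 -9 -3 0 0 0 1.5")

```text
time: 4.92
ee_pos: [0.4432, 0.1312, 0.0494]
ee_rot: [0.0, 0.07, 0.998, 0.0]
contact_force: [0.8, -0.7, -4.4]
grip_width: 0.0235
grasp_force: 45.0
```

>>> drive_tool(motion="0 -2 0 0 0 -0.01 1.5;0 -5 0 0 0 -0.02 1.5;0 -8 0 0 0 -0.03 1.5;0 -11 0 0 0 -0.04 1.5;0 -14 0 0 0 -0.05 1.5;0 -17 0 0 0 -0.06 1.5;0 -20 0 0 0 -0.07 1.5;0 -23 0 0 0 -0.08 1.5;0 -26 0 0 0 -0.095 1.5;0 -29 0 0 0 -0.115 1.5;0 -30.5 0 0 0 -0.115 1.5;0 -31 0 0 0 -0.115 1.5")

```text
time: 5.92
ee_pos: [0.401, -0.1787, 0.0501]
ee_rot: [0.001, 0.015, 1.0, -0.001]
contact_force: [0.2, -0.4, -5.0]
grip_width: 0.0238
grasp_force: 45.0
```

>>> drive_tool(motion="0 0 0 0 0 0 1.5;0 0 0 0 0 0 1.5;0 0 0 0 0 0 1.5")

```text
time: 6.17
ee_pos: [0.4005, -0.1746, 0.0486]
ee_rot: [-0.0, 0.013, 1.0, 0.0]
contact_force: [0.2, 0.2, -5.0]
grip_width: 0.0238
grasp_force: 45.0
```

```bash
cat > m.py <<'E'
from h import *
o=robot.observe(); R=Rt(o); print(o['time'],o['ee_pos'],o['contact_force'].round(1),'tool y yaw deg',np.degrees(np.arctan2(R[1,1],R[0,1])).round(2),R[2].round(4))
fs={}
import pickle
for n in('top','scene'): fs[n]=snap(n)
fs['wrist']=wfix(snap('wrist'))
pickle.dump(fs,open('m.pkl','wb'))
im=fs['top']['image']; a=cv2.resize(im[160:285,255:345],None,fx=4.6,fy=4.6,interpolation=2)
b=cv2.resize(fs['scene']['image'][170:270,90:240],None,fx=2.6,fy=2.6,interpolation=2)
c=np.zeros((575,804,3),np.uint8); c[:a.shape[0],:a.shape[1]]=a; c[:b.shape[0],414:414+b.shape[1]]=b
w=cv2.resize(fs['wrist']['image'],(384,288)); c[280:568,414:798]=w
cv2.imwrite('pics/m%d.png'%(o['time']*100),c[:,:800]); print('pics/m%d.png'%(o['time']*100))
E
python3 m.py
```

```text
6.1667 [ 0.40054195 -0.17459916  0.04864947] [ 0.2  0.2 -5. ] tool y yaw deg 88.51 [ 0.e+00  5.e-04 -1.e+00]
pics/m616.png
```

View pics/m616.png

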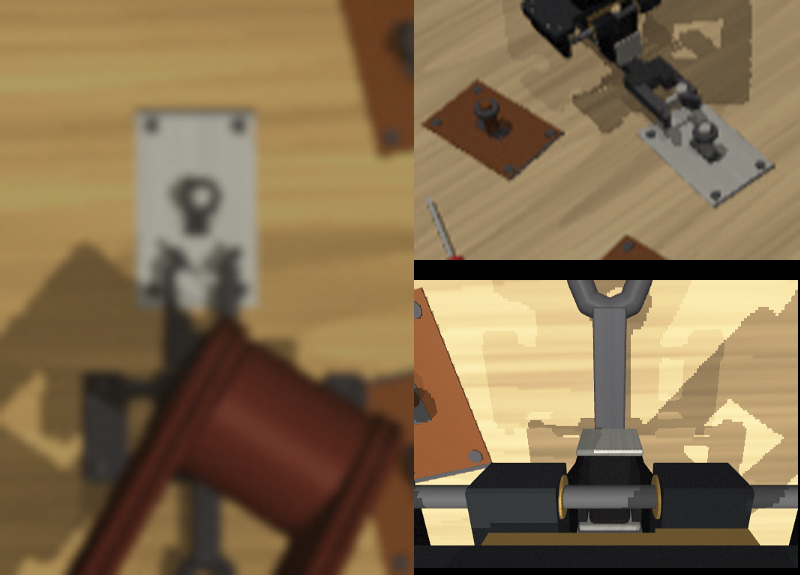

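The left panel shows the hook's lips at crop (165,250) and (235,250), straddling the pin (195,200) and lined up with the plate. The wrist panel shows the bar square in the fingers.

```bash
cat > n.py <<'E'
from h import *
import pickle,sys
zt=float(sys.argv[1])
fs=pickle.load(open('m.pkl','rb'))
for n in('top','scene','wrist'):
    P=pts(fs[n]); g=fs[n]['image'].max(2)
    for x in np.arange(.28,.6,.01):
        m=(abs(P[...,0]-x)<.005)&(abs(P[...,1]+.176)<.045)&(abs(P[...,2]-zt)<.010); q=P[m]
        if len(q)>4: print(n,x.round(3),len(q),q[:,1].min().round(4),q[:,1].max().round(4),q[:,2].mean().round(4))
    m=(abs(P[...,0]-.566)<.03)&(abs(P[...,1]+.176)<.03)&(abs(P[...,2]-.043)<.007); q=P[m]
    if len(q): print(n,'pin',q.min(0).round(4),q.max(0).round(4),((q.min(0)+q.max(0))/2).round(4))
# plate edges in top (ray onto z=0)
f=fs['top'];im=f['image'].astype(int); P=pts(f); m=((im.max(2)-im.min(2))<30)&(im.max(2)>90)&(abs(P[...,2])<.012)&(abs(P[...,0]-.56)<.09)&(abs(P[...,1]+.178)<.06)
for s in(0,1):
    e=[]
    for x in np.arange(.53,.63,.006):
        q=P[m&(abs(P[...,0]-x)<.003)]
        if len(q): e.append((x,q[:,1].max() if s else q[:,1].min()))
    k=np.polyfit(*np.array(e).T,1); print('edge',s,np.degrees(np.arctan(k[0])).round(2),np.polyval(k,.56).round(4))
E
python3 n.py 0.05
```

```text
top 0.28 29 -0.1978 -0.1512 0.0476
top 0.29 31 -0.1985 -0.1515 0.0462
top 0.3 35 -0.1926 -0.1554 0.0473
top 0.31 22 -0.185 -0.1626 0.0495
top 0.32 22 -0.1855 -0.1652 0.0492
top 0.33 21 -0.1861 -0.1659 0.0489
top 0.34 20 -0.1828 -0.1659 0.0496
top 0.35 14 -0.1828 -0.1669 0.0489
top 0.44 7 -0.1591 -0.1489 0.0519
top 0.45 16 -0.1667 -0.149 0.0506
top 0.46 23 -0.1737 -0.1496 0.0507
top 0.47 18 -0.1672 -0.1498 0.05
top 0.48 24 -0.2046 -0.1503 0.0493
top 0.49 24 -0.2047 -0.1505 0.0498
top 0.5 35 -0.2047 -0.1507 0.0494
top 0.51 31 -0.2019 -0.1511 0.0507
top 0.52 20 -0.2051 -0.1546 0.0491
top 0.55 7 -0.1868 -0.1766 0.043
top 0.56 19 -0.1906 -0.1666 0.044
top 0.57 13 -0.1873 -0.1736 0.0446
top 0.58 5 -0.1843 -0.1707 0.0414
top pin [ 0.5512 -0.1914  0.0361] [ 0.5786 -0.1666  0.0485] [ 0.5649 -0.179   0.0423]
scene 0.41 10 -0.1942 -0.1856 0.054
scene 0.42 10 -0.1918 -0.165 0.0524
scene 0.43 31 -0.1932 -0.1583 0.0526
scene 0.44 28 -0.1968 -0.1463 0.0494
scene 0.45 40 -0.2 -0.1445 0.0488
scene 0.46 49 -0.1995 -0.1457 0.0494
scene 0.47 43 -0.1996 -0.1444 0.0478
scene 0.48 34 -0.2003 -0.146 0.048
scene 0.49 22 -0.2002 -0.1463 0.0484
scene 0.5 31 -0.2001 -0.1465 0.049
scene 0.51 48 -0.202 -0.1462 0.048
scene 0.52 31 -0.2033 -0.1497 0.047
scene 0.53 13 -0.2019 -0.1509 0.0456
scene 0.56 10 -0.1851 -0.1645 0.0433
scene 0.57 19 -0.1906 -0.1622 0.0426
scene pin [ 0.5509 -0.1906  0.0361] [ 0.582  -0.1622  0.0493] [ 0.5664 -0.1764  0.0427]
wrist 0.29 1374 -0.1966 -0.1466 0.0476
wrist 0.3 2127 -0.1936 -0.1495 0.0484
wrist 0.31 1222 -0.1875 -0.1549 0.051
wrist 0.32 1026 -0.1823 -0.1627 0.0517
wrist 0.33 989 -0.1828 -0.1627 0.0516
wrist 0.34 907 -0.1828 -0.1628 0.0517
wrist 0.35 871 -0.1831 -0.1633 0.0517
wrist 0.36 827 -0.1834 -0.1633 0.0517
wrist 0.37 779 -0.1835 -0.164 0.0517
wrist 0.38 474 -0.1912 -0.1557 0.0553
wrist 0.45 20 -0.1992 -0.1522 0.0518
wrist 0.46 279 -0.1995 -0.1511 0.0518
edge 0 -1.24 -0.2194
edge 1 -1.68 -0.1359
```

>>> drive_tool(motion="0 0.1 0.5 0 0 0 1.5;0 0.2 1 0 0 0 1.5;0 0.22 1.5 0 0 0 1.5;0 0.22 2 0 0 0 1.5;0 0.22 2.6 0 0 0 1.5;0 0.22 2.6 0 0 0 1.5;0 0.22 2.6 0 0 0 1.5")

```text
time: 6.9
ee_pos: [0.4001, -0.1732, 0.0219]
ee_rot: [-0.001, 0.013, 1.0, 0.0]
contact_force: [0.1, 0.4, -4.7]
grip_width: 0.0239
grasp_force: 45.0
```

```bash
python3 m.py; python3 n.py 0.023 | grep -v "top 0.[34]\|scene 0.4"
```

```text
6.9 [ 0.40005104 -0.17316281  0.02186033] [ 0.1  0.4 -4.7] tool y yaw deg 88.46 [ 1.3e-03  8.0e-04 -1.0e+00]
pics/m690.png
top 0.28 27 -0.1982 -0.1475 0.0193
top 0.29 28 -0.1952 -0.1509 0.0202
top 0.5 34 -0.2006 -0.1494 0.0247
top 0.51 28 -0.2011 -0.1499 0.0243
top 0.52 17 -0.2047 -0.1546 0.0221
top pin [ 0.5516 -0.1914  0.036 ] [ 0.5787 -0.1669  0.0493] [ 0.5652 -0.1792  0.0427]
scene 0.5 28 -0.1993 -0.1477 0.023
scene 0.51 47 -0.1989 -0.1453 0.0221
scene 0.52 30 -0.2007 -0.1485 0.0218
scene 0.53 12 -0.2014 -0.1526 0.0201
scene 0.57 12 -0.1865 -0.1723 0.0196
scene pin [ 0.5529 -0.1888  0.0363] [ 0.5819 -0.162   0.0483] [ 0.5674 -0.1754  0.0423]
wrist 0.29 1344 -0.1957 -0.1455 0.0216
wrist 0.3 2140 -0.1926 -0.1484 0.0224
wrist 0.31 1225 -0.1869 -0.1539 0.025
wrist 0.32 1033 -0.1813 -0.1616 0.0257
wrist 0.33 985 -0.1818 -0.1617 0.0257
wrist 0.34 914 -0.1818 -0.1617 0.0258
wrist 0.35 875 -0.1821 -0.1623 0.0258
wrist 0.36 829 -0.1825 -0.1624 0.0258
wrist 0.37 774 -0.1825 -0.163 0.0258
wrist 0.38 431 -0.1905 -0.1548 0.0287
wrist 0.45 19 -0.1983 -0.1514 0.0259
wrist 0.46 276 -0.1987 -0.1502 0.0259
edge 0 -1.77 -0.2194
edge 1 -1.63 -0.1358
```

>>> drive_tool(motion="-0.7 0.05 0 0 0 0 1.5;-1.4 0.05 0 0 0 0 1.5;-2.1 0.05 0 0 0 0 1.5;-2.8 0.05 0 0 0 0 1.5;-3.5 0.05 0 0 0 0 1.5;-4 0.05 0 0 0 0 1.5;-4.3 0.05 0 0 0 0 1.5;-4.3 0.05 0 0 0 0 1.5;-4.3 0.05 0 0 0 0 1.5")

```text
time: 7.8
ee_pos: [0.4435, -0.174, 0.0223]
ee_rot: [-0.0, 0.013, 1.0, 0.0]
contact_force: [-0.2, -0.2, -4.8]
grip_width: 0.0239
grasp_force: 45.0
```

>>> drive_tool(motion="-0.15 0 0 0 0 0 1.5;-0.3 0 0 0 0 0 1.5;-0.45 0 0 0 0 0 1.5;-0.6 0 0 0 0 0 1.5;-0.6 0 0 0 0 0 1.5")

```text
time: 8.22
ee_pos: [0.4499, -0.1744, 0.0227]
ee_rot: [0.0, 0.013, 1.0, -0.0]
contact_force: [0.6, -0.1, -5.6]
grip_width: 0.024
grasp_force: 45.0
```

>>> drive_tool(motion="-0.1 0 0 0 0 0 1.5;-0.2 0 0 0 0 0 1.5;-0.3 0 0 0 0 0 1.5;-0.3 0 0 0 0 0 1.5")

```text
time: 8.55
ee_pos: [0.4516, -0.1741, 0.0221]
ee_rot: [-0.001, 0.013, 1.0, 0.0]
contact_force: [-4.5, 0.1, -3.5]
grip_width: 0.0235
grasp_force: 45.0
```

>>> drive_tool(motion="-0.1 0 0 0 0 0 1.5;-0.2 0 0 0 0 0 1.5;-0.3 0 0 0 0 0 1.5;-0.3 0 0 0 0 0 1.5")

```text
time: 8.88
ee_pos: [0.4542, -0.1739, 0.0219]
ee_rot: [-0.002, 0.013, 1.0, 0.001]
contact_force: [-5.2, 1.1, -4.3]
grip_width: 0.0236
grasp_force: 45.0
```

>>> drive_tool(motion="-0.1 0 0 0 0 0 1.5;-0.2 0 0 0 0 0 1.5;-0.3 0 0 0 0 0 1.5;-0.3 0 0 0 0 0 1.5")

```text
time: 9.22
ee_pos: [0.4566, -0.1735, 0.0215]
ee_rot: [-0.002, 0.013, 1.0, 0.001]
contact_force: [-6.5, 1.8, -3.8]
grip_width: 0.0237
grasp_force: 45.0
```

>>> drive_tool(motion="-0.1 0 0 0 0 0 1.5;-0.2 0 0 0 0 0 1.5;-0.3 0 0 0 0 0 1.5;-0.4 0 0 0 0 0 1.5;-0.5 0 0 0 0 0 1.5;-0.5 0 0 0 0 0 1.5")

```text
time: 9.72
ee_pos: [0.4611, -0.1729, 0.0211]
ee_rot: [-0.003, 0.013, 1.0, 0.002]
contact_force: [-5.1, 2.8, -5.5]
grip_width: 0.0238
grasp_force: 45.0
```

>>> drive_tool(motion="-0.1 0 0 0 0 0 1.5;-0.2 0 0 0 0 0 1.5;-0.3 0 0 0 0 0 1.5;-0.4 0 0 0 0 0 1.5;-0.5 0 0 0 0 0 1.5;-0.5 0 0 0 0 0 1.5")

```text
time: 10.22
ee_pos: [0.4664, -0.1728, 0.021]
ee_rot: [-0.003, 0.013, 1.0, 0.002]
contact_force: [-4.8, 5.2, -4.8]
grip_width: 0.0236
grasp_force: 45.1
```

>>> drive_tool(motion="-0.1 0.02 0 0 0 0 1.5;-0.2 0.05 0 0 0 0 1.5;-0.3 0.05 0 0 0 0 1.5;-0.4 0.05 0 0 0 0 1.5;-0.5 0.05 0 0 0 0 1.5;-0.5 0.05 0 0 0 0 1.5")

```text
time: 10.72
ee_pos: [0.4721, -0.1726, 0.0214]
ee_rot: [-0.002, 0.013, 1.0, 0.002]
contact_force: [-3.0, 5.1, -6.4]
grip_width: 0.0238
grasp_force: 45.1
```

>>> drive_tool(motion="-0.1 0 0 0 0 0 1.5;-0.2 0 0 0 0 0 1.5;-0.3 0 0 0 0 0 1.5;-0.4 0 0 0 0 0 1.5;-0.4 0 0 0 0 0 1.5")

```text
time: 11.13
ee_pos: [0.4766, -0.173, 0.0216]
ee_rot: [-0.001, 0.013, 1.0, 0.001]
contact_force: [-2.5, 5.4, -5.1]
grip_width: 0.0239
grasp_force: 45.1
```

>>> drive_tool(motion="-0.1 0.02 0 0 0 0 1.5;-0.2 0.05 0 0 0 0 1.5;-0.3 0.05 0 0 0 0 1.5;-0.4 0.05 0 0 0 0 1.5;-0.5 0.05 0 0 0 0 1.5;-0.5 0.05 0 0 0 0 1.5")

```text
time: 11.63
ee_pos: [0.4834, -0.1741, 0.0228]
ee_rot: [0.001, 0.013, 1.0, -0.0]
contact_force: [1.0, 4.4, -6.0]
grip_width: 0.0237
grasp_force: 45.1
```

>>> drive_tool(motion="-0.1 0 0 0 0 0 1.5;-0.2 0 0 0 0 0 1.5;-0.3 0 0 0 0 0 1.5;-0.4 0 0 0 0 0 1.5;-0.4 0 0 0 0 0 1.5")

```text
time: 12.05
ee_pos: [0.4881, -0.1745, 0.0231]
ee_rot: [0.001, 0.013, 1.0, -0.0]
contact_force: [4.8, 6.7, -5.5]
grip_width: 0.0236
grasp_force: 45.1
```

>>> drive_tool(motion="-0.1 0 0 0 0 0 1.5;-0.2 0 0 0 0 0 1.5;-0.2 0 0 0 0 0 1.5")

```text
time: 12.3
ee_pos: [0.4891, -0.1753, 0.0229]
ee_rot: [0.0, 0.014, 1.0, -0.001]
contact_force: [-0.6, -0.7, -4.6]
grip_width: 0.0238
grasp_force: 45.0
```

>>> drive_tool(motion="-0.05 0 0 0 0 0 1.5;-0.1 0 0 0 0 0 1.5;-0.1 0 0 0 0 0 1.5")

```text
time: 12.55
ee_pos: [0.4896, -0.1746, 0.0226]
ee_rot: [0.0, 0.014, 1.0, -0.0]
contact_force: [-0.9, -0.1, -4.6]
grip_width: 0.0234
grasp_force: 45.0
```

>>> drive_tool(motion="-0.05 0 0 0 0 0 1.5;-0.1 0 0 0 0 0 1.5;-0.1 0 0 0 0 0 1.5")

```text
time: 12.8
ee_pos: [0.4907, -0.1744, 0.0226]
ee_rot: [0.0, 0.013, 1.0, -0.0]
contact_force: [0.8, -0.3, -4.8]
grip_width: 0.0236
grasp_force: 45.0
```

>>> drive_tool(motion="-0.05 0 0 0 0 0 1.5;-0.1 0 0 0 0 0 1.5;-0.1 0 0 0 0 0 1.5")

```text
time: 13.05
ee_pos: [0.4913, -0.1743, 0.0224]
ee_rot: [-0.0, 0.013, 1.0, 0.0]
contact_force: [-1.2, -0.5, -4.8]
grip_width: 0.0237
grasp_force: 45.0
```

>>> drive_tool(motion="-0.05 0 0 0 0 0 1.5;-0.1 0 0 0 0 0 1.5;-0.1 0 0 0 0 0 1.5")

```text
time: 13.3
ee_pos: [0.4914, -0.1741, 0.022]
ee_rot: [-0.001, 0.013, 1.0, 0.0]
contact_force: [-5.3, -0.4, -3.4]
grip_width: 0.0235
grasp_force: 45.0
```

>>> drive_tool(motion="0.2 0 0 0 0 0 1.5;0.4 0 0 0 0 0 1.5;0.6 0 0 0 0 0 1.5;0.8 0 0 0 0 0 1.5;1 0 0 0 0 0 1.5;1.2 0 0 0 0 0 1.5;1.4 0 0 0 0 0 1.5;1.6 0 0 0 0 0 1.5;1.75 0 0 0 0 0 1.5;1.9 0 0 0 0 0 1.5;1.9 0 0 0 0 0 1.5")

```text
time: 14.22
ee_pos: [0.4732, -0.1738, 0.0225]
ee_rot: [-0.0, 0.013, 1.0, 0.0]
contact_force: [-0.1, 0.8, -4.3]
grip_width: 0.0235
grasp_force: 45.0
```

>>> drive_tool(motion="0.05 0 0 0 0 0 1.5;0.1 0 0 0 0 0 1.5;0.1 0 0 0 0 0 1.5")

```text
time: 14.47
ee_pos: [0.4726, -0.1739, 0.0225]
ee_rot: [-0.0, 0.013, 1.0, -0.0]
contact_force: [0.1, 0.1, -4.7]
grip_width: 0.0234
grasp_force: 45.0
```

>>> drive_tool(motion="0.05 0 0 0 0 0 1.5;0.1 0 0 0 0 0 1.5;0.1 0 0 0 0 0 1.5")

```text
time: 14.72
ee_pos: [0.4721, -0.174, 0.0227]
ee_rot: [0.001, 0.013, 1.0, -0.0]
contact_force: [1.4, 0.0, -5.2]
grip_width: 0.0238
grasp_force: 45.0
```

>>> drive_tool(motion="0.05 0 0 0 0 0 1.5;0.1 0 0 0 0 0 1.5;0.1 0 0 0 0 0 1.5")

```text
time: 14.97
ee_pos: [0.4719, -0.1741, 0.0231]
ee_rot: [0.001, 0.013, 1.0, -0.0]
contact_force: [6.0, 0.1, -5.5]
grip_width: 0.0234
grasp_force: 45.0
```

Contact is at 0.472 as predicted, with the latch holding 6 N. I'll bring it to about 10 N and hold.

>>> drive_tool(motion="0.05 0 0 0 0 0 1.5;0.1 0 0 0 0 0 1.5;0.1 0 0 0 0 0 1.5;0.1 0 0 0 0 0 1.5;0.1 0 0 0 0 0 1.5;0.1 0 0 0 0 0 1.5")

```text
time: 15.47
ee_pos: [0.4718, -0.1743, 0.0235]
ee_rot: [0.002, 0.013, 1.0, -0.001]
contact_force: [7.4, 0.7, -6.6]
grip_width: 0.0239
grasp_force: 45.0
```

>>> drive_tool(motion="0 0 0 0 0 0 1.5;0 0 0 0 0 0 1.5;0 0 0 0 0 0 1.5;0 0 0 0 0 0 1.5;0 0 0 0 0 0 1.5;0 0 0 0 0 0 1.5")

```text
time: 15.97
ee_pos: [0.4719, -0.1743, 0.0235]
ee_rot: [0.002, 0.013, 1.0, -0.001]
contact_force: [7.7, 0.8, -7.4]
grip_width: 0.0238
grasp_force: 45.0
```

>>> drive_tool(motion="0.05 0 0 0 0 0 1.5;0.05 0 0 0 0 0 1.5;0.05 0 0 0 0 0 1.5;0.05 0 0 0 0 0 1.5")

```text
time: 16.3
ee_pos: [0.4718, -0.1744, 0.0237]
ee_rot: [0.003, 0.014, 1.0, -0.001]
contact_force: [8.6, 1.1, -7.2]
grip_width: 0.0236
grasp_force: 45.0
```

>>> drive_tool(motion="-0.1 0 0 0 0 0 1.5;-0.2 0 0 0 0 0 1.5;-0.25 0 0.1 0 0 0 1.5;-0.25 0 0.2 0 0 0 1.5;-0.25 0 0.3 0 0 0 1.5;-0.25 0 0.3 0 0 0 1.5")

```text
time: 16.8
ee_pos: [0.4719, -0.174, 0.0195]
ee_rot: [0.0, 0.013, 1.0, -0.0]
contact_force: [3.7, 0.1, -4.7]
grip_width: 0.0235
grasp_force: 45.0
```

>>> drive_tool(motion="-0.05 0 0.05 0 0 0 1.5;-0.05 0 0.1 0 0 0 1.5;-0.05 0 0.1 0 0 0 1.5")

```text
time: 17.05
ee_pos: [0.4721, -0.1739, 0.0185]
ee_rot: [-0.0, 0.013, 1.0, 0.0]
contact_force: [3.2, 0.1, -4.7]
grip_width: 0.0241
grasp_force: 45.0
```

>>> drive_tool(motion="-0.03 0 0.05 0 0 0 1.5;-0.03 0 0.1 0 0 0 1.5;-0.03 0 0.1 0 0 0 1.5")

```text
time: 17.3
ee_pos: [0.4721, -0.1739, 0.0185]
ee_rot: [-0.001, 0.013, 1.0, 0.0]
contact_force: [-3.0, 1.6, 7.8]
grip_width: 0.0236
grasp_force: 45.0
```

On the bench: Fz went from -4.7 to +7.8. I'll back off slightly and open.

>>> drive_tool(motion="0 0 -0.05 0 0 0 1.5;0 0 -0.05 0 0 0 2.6;0 0 -0.05 0 0 0 3.5;0 0 -0.05 0 0 0 5;0 0 -0.05 0 0 0 6;0 0 -0.05 0 0 0 6;0 0 -0.05 0 0 0 6;0 0 -0.05 0 0 0 6;0 0 -0.05 0 0 0 6;0 0 -0.05 0 0 0 6")

```text
time: 18.13
ee_pos: [0.4724, -0.1739, 0.018]
ee_rot: [-0.0, 0.013, 1.0, -0.0]
contact_force: [-0.2, -0.4, -0.2]
grip_width: 0.0591
grasp_force: 0.0
```

>>> drive_tool(motion="0 0 -0.5 0 0 0 6;0 0 -1.5 0 0 0 6;0 0 -3 0 0 0 6;0 0 -5 0 0 0 6;0 0 -8 0 0 0 6;0 0 -11 0 0 0 6;0 0 -14 0 0 0 6;2 0 -17 0 0 0 6;5 0 -19 0 0 0 6;8 0 -20 0 0 0 6;8 0 -20 0 0 0 6;8 0 -20 0 0 0 6")

```text
time: 19.13
ee_pos: [0.3925, -0.1722, 0.2202]
ee_rot: [0.002, 0.014, 1.0, -0.001]
contact_force: [-0.6, 1.3, -1.2]
grip_width: 0.0601
grasp_force: 0.0
```

```bash
python3 m.py; python3 - <<'E'
from h import *
import pickle
fs=pickle.load(open('m.pkl','rb'))
a=cv2.resize(fs['scene']['image'][150:270,100:250],(640,512),interpolation=2); cv2.imwrite('pics/end.png',a)
for n in ('top','scene'):
    P=pts(fs[n])
    m=(abs(P[...,0]-.47)<.15)&(abs(P[...,1]+.176)<.04)&(P[...,2]>.01)&(P[...,2]<.075); q=P[m]
    for x in np.arange(.32,.62,.02):
        s=q[abs(q[:,0]-x)<.007]
        if len(s): print(n,x.round(2),s[:,2].max().round(3),np.median(s[:,2]).round(3),s[:,1].min().round(3),s[:,1].max().round(3))
E
```

```text
19.1333 [ 0.39248512 -0.17220068  0.22017444] [-0.6  1.3 -1.2] tool y yaw deg 88.39 [-0.004  -0.0024 -1.    ]
pics/m1913.png
top 0.34 0.02 0.018 -0.183 -0.173
top 0.42 0.019 0.019 -0.175 -0.172
top 0.44 0.057 0.018 -0.189 -0.166
top 0.46 0.061 0.054 -0.186 -0.164
top 0.48 0.063 0.056 -0.186 -0.165
top 0.5 0.062 0.05 -0.194 -0.16
top 0.52 0.028 0.021 -0.202 -0.15
top 0.54 0.026 0.02 -0.203 -0.151
top 0.56 0.048 0.036 -0.203 -0.151
top 0.58 0.045 0.022 -0.204 -0.152
top 0.6 0.024 0.02 -0.204 -0.14
scene 0.34 0.019 0.015 -0.189 -0.153
scene 0.36 0.02 0.015 -0.194 -0.146
scene 0.38 0.024 0.018 -0.188 -0.154
scene 0.4 0.022 0.019 -0.181 -0.16
scene 0.42 0.024 0.018 -0.181 -0.163
scene 0.44 0.054 0.039 -0.189 -0.167
scene 0.46 0.061 0.053 -0.186 -0.16
scene 0.48 0.059 0.053 -0.187 -0.162
scene 0.5 0.059 0.037 -0.192 -0.156
scene 0.52 0.023 0.019 -0.198 -0.142
scene 0.54 0.025 0.02 -0.199 -0.144
scene 0.56 0.048 0.022 -0.199 -0.146
scene 0.58 0.049 0.021 -0.2 -0.146
scene 0.6 0.023 0.018 -0.203 -0.152
```

View pics/end.png

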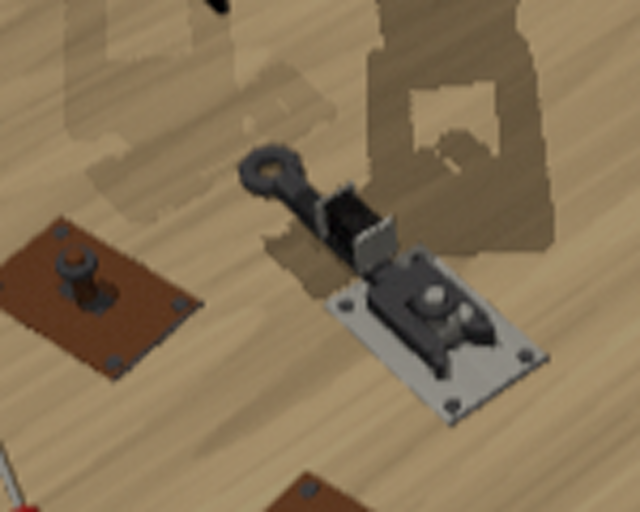

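The picture shows the link flat on the bench. The pin head at (435,300) sits inside the hook with the latch shut in front of it at (460,325), and the gripper is clear.

```bash
python3 -c "
from workcell import robot
print(robot.hand_in())"
```

```text
the job is handed in; nothing more can be done
None
```

The link is coupled to the anchor pin with the latch shut. It held a pull of about 8 to 9 N on the latch, was released lying flat on the bench, and the job was handed in at about 19 s.

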